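Draw the drying board out from under the rack with the hook

TASK

Pick up the draw hook, hook it behind the yellow pull loop of the drying board under the rack and draw the board out until it presses gently but clearly on the red sprung buffer; hold it there for about a second, neither short of the buffer nor hauled so hard that the board tips. Then unhook without pushing the board away from the buffer and lay the hook, upright on its foot as you found it, back on the cork mat. Keep the hand off the board, leave the wet red bowl standing on it untouched, and do not disturb the jar, the cup or the bowl on top of the rack.

Things in the scene. Friction and masses are not known exactly. Their poses are not given: they have to be found in the camera images.
- hook_handle (a point): Draw hook: dark wooden handle block 70 (x) x 28 (y) x 44 mm high on its flat foot; point at the block's centre, 22 mm above the foot. x points along the steel rod to the prong, z up. The 8 mm rod leaves the block 34 mm above the foot and runs to x = +155 mm, where an 8 mm prong turns straight down to 4 mm above the foot. About 0.2 kg, balanced within the block; grip across the 28 mm width.
- hook_tip (a point): Lower end of the hook's prong: 155 mm ahead (x) of the handle's centre and 18 mm below it. Same axes as the handle.
- mat: Fixed cork mat 270 x 110 x 4 mm, origin at the middle of its underside, x along its length. The hook starts on it, lying along it, its handle towards the mat's -x end.
- rack: Fixed wooden rack; origin on the table, middle of its front edge; x points into it (away from the robot), z up. Posts at y = +-115 mm; four slats across the top, 160 to 174 mm above the table, 270 mm long, 20 mm wide, the first from x = -10 to +10 mm. Guide strips 20 mm high, inner faces at y = +-78 mm, x = -100 to +230 mm, keep the board straight: it slides only along x.
- board: Loose steel-soled plywood drying board 180 (x) x 150 (y) x 16 mm, about 0.8 kg, resting on the table between the guides; origin at the middle of its underside, x points into the rack. It carries the wet bowl; friction makes it drag with some 2 to 6 N (varies). Pressed on the buffer with more than about 10 N it starts to tip up at the back.
- pull_bar (a point): Middle of the level bar of the yellow pull loop on the board: bar 8 mm thick along y, centre 65 mm above the table, 10 mm behind the board's front edge, on two posts (62 mm free between them). Axes as the board. Pull it to -x with the prong behind it (+x side). It starts 20 to 60 mm inside the rack's front edge, under the slats.
- board_front (a point): Middle of the board's front face, 9 mm above the table, 10 mm nearer the robot than the bar; this is the spot that meets the buffer. Same axes as the board.
- stop: Steel bracket 22 x 60 x 20 mm fixed between the guides, origin on the table under its centre, 100 mm before the rack's front edge; axes as the rack. It carries a red sprung buffer (16 mm across) facing the board. The buffer's setting varies and is not reported: its face (buffer_face) stands 37 to 70 mm (+x) from this origin. It yields 1 mm per 2.5 N; find it by feel.
- wet_bowl_centre (a point): Red bowl with wet lacquer, 100 mm across the rim, 52 mm high, 0.2 kg, standing on the board with its centre some 25 mm behind the board's middle; point half-way up.
- lacquer_jar_centre (a point): Bystander: jar 72 mm across, 90 mm high, on a sheet of paper; point half-way up.
- black_cup_centre (a point): Bystander: black cup 72 mm across, 50 mm high, on the same paper; point half-way up.
- shelf_bowl_centre (a point): Bystander: black bowl 100 mm across, 50 mm high, standing on top of the rack's slats; point half-way up.
There are look-alikes about, which are no part of the job. Leave any pink or purple look-alike of the part that bears wet_bowl_centre alone. There is more than one size of the part that bears hook_handle; the job needs the larger.

How it is judged:
By the outcome, as a careful person would: the job done as asked, in the order asked, and still so for the second after the job is handed in, with the robot touching nothing.
It also fails if it takes over 67 s, if anything falls off the work surface, if the arm or the gripper's body presses on something with over 40 N, if the wrist force passes 120 N, or if a joint passes its speed limit or range.

ROBOT

A 7-joint arm with a two-finger parallel gripper is mounted at the origin on the work surface. World frame = base frame: x ahead of the robot, y to its left, z up, the work surface at z = 0. Lengths are in m, angles in rad, forces in N, time in s.
With the tool pointing down it reaches from about 0.425 to 0.925 m from the base axis. Payload 6.8 kg.
Tool frame: the origin (TCP) lies midway between the tips of the shut fingers; the grasp point (between the pads) lies 19 mm behind it; y points along the fingers, z is the direction in which the jaws open and shut, and the axes are right-handed (so a half turn about y gives the same grasp; the last joint's range is limited). The gripper opens to 85 mm and grips with 20 to 120 N. Pads are 22 mm wide; open, the fingers measure 114 mm over their backs; the gripper's body (76 mm by 85 mm) begins 54 mm behind the grasp point. The pads swing forward as they close: fully open they stand 13 mm farther back than shut.
Start: joints at [1.117, 0.477, 0.022, 1.555, -0.011, 1.109, -0.083], TCP at [0.229, -0.635, 0.231] pointing down, gripper open.
Joint ranges: [-2.96, 2.96], [-0.34, 2.1], [-1.41, 1.46], [0.24, 2.44], [-1.37, 4.51], [0.17, 1.92], [-2.96, 2.96]. Speed limits (rad/s): [2.39, 2.39, 3.14, 3.14, 3.14, 3.14, 3.14].

INTERFACE

Orientations are given as a unit quaternion [w, x, y, z].
In Python, from station import bot gives the robot as it stands. The module is installed in compiled form; this text tells all that it offers.
- The arm moves only by the shell command python3 -m crank 'ROWS' [FORCE]. ROWS is JSON, a list of rows, each an object with "linear": the shift along the tool's x, y, z in m, a list of three; "dr": the turn, a rotation vector about the tool's x, y, z in degrees, a list of three; "hand": the gripper command: -1 is shut, 1 is fully open, values between are in proportion. A call has 1 to 10 rows; each row is the pose to reach, as a shift and turn from the pose commanded when the call began, along the tool's axes at that moment; what a row does not reach only later rows make up. A row lasts 1/12 s, in which the tool goes at most 41.7 mm and 7.16 degrees, less where a joint would pass 70% of its speed; a pose out of reach is approached as far as the arm can. A call with a gripper value outside its range is refused whole. The fingers move at their own pace and stop on an object; FORCE is the grip in N (left out, the last holds). Time passes only in rows, so rows that repeat a pose let the fingers close. It gives the time, the measured TCP pose, the force and the opening at its end, in the units of the state.
- bot.get_obs(): the state, without advancing time (a new reading comes with each control period).
- bot.read_camera(name): name is "scene" or "side" or "wrist"; returns the picture (420x560x3 uint8, blue, green, red); there is no depth.
- bot.camera_params(name): a dict with "K" (3x3 intrinsics, pixels), "R" (3x3) and "t" (3): a world point X has camera coordinates R X + t; the wrist camera has in their place "hand_eye" (4x4, takes a point from camera to tool coordinates, whose origin is the TCP and whose axes are the tool frame's). Camera axes: x right, y down, z forward; pixel columns grow to the right and rows downward; lengths in m; the calibration is good to about 2 mm. A picture is of the moment at which its call begins: read the wrist's pose just before it. camera_params takes no time and is no camera call.
- bot.hand_in(): hands the job in, once; it reports no verdict.
Trained networks look in the newest picture that a camera, given by its name, has taken for a name from the list of things; names that differ only in an ending like _2 or _b are one class to them, and where a whole thing is asked for, a point or a joint stands for the part that bears it (a point fixed in the world has none). Each returns a list of dicts, best first, with "score" (0 to 1); they miss things now and then, are a little off and sometimes report something else, mostly with a low value. They report only what shows in the picture. A call takes as long as a camera call. They do not tell look-alikes from the thing itself.
- bot.search_frame(camera, target): "extent" ([left, top, right, bottom] in pixels, round what is visible of it).
- bot.cut_out(camera, target): "pixels" (420x560 bool, what is visible of it) and "extent" ([left, top, right, bottom] in pixels, round what is visible of it).
- bot.place_of(camera, target): "xy" ([column, row] in pixels: a listed point, or the origin of a listed thing).
The state is a dict: "t": time; "q": joint angles; "joint_vel": joint speeds; "joint_torque": joint torques, N m; "eef_pos": TCP position; "tool_rot": TCP orientation; "contact_force": force on the tool from outside, world axes, zero at the start; "torque": the same for the moment, N m; "gripper_width": opening from 0.0 (shut) to 1.0 (fully open).
Only numpy, scipy, OpenCV 4.12 (cv2) and the standard library are available. Lean on these libraries where they do the work, as an engineer would, in place of code of your own. Each camera call takes 0.05 s, during which the arm holds its last target. There are 200 camera calls.

## Working session

There is one attempt and no reset: what is moved stays moved. The work goes in short steps, Python scripts to look and compute and a shell command to move; the robot and the scene stay as the last step left them, time stands still between calls to the robot, and variables do not carry over. Pictures are saved under pics/ and viewed, about 8 in all and at most 12, crops included, and the job is handed in when it is done.

```bash
mkdir -p pics; ls; python3 - <<'E'
from station import bot
import cv2,numpy as np
print(bot.get_obs())
ims=[]
for c in ("scene","side"):
    im=bot.read_camera(c); cv2.imwrite(f"pics/{c}0.png",im)
    p=bot.camera_params(c); print(c,p)
    for n in ("hook_handle","hook_tip","mat","rack","pull_bar","board_front","stop","wet_bowl_centre","lacquer_jar_centre","black_cup_centre","shelf_bowl_centre"):
        print(c,n,[(np.round(d["xy"],1).tolist(),round(d["score"],2)) for d in bot.place_of(c,n)])
print(bot.camera_params("wrist"))
E
```

```text
pics
{'t': 0.0, 'q': array([ 1.11691449,  0.4778327 ,  0.02234409,  1.55641514, -0.01146747,
        1.10928349, -0.08309024]), 'joint_vel': array([-0.00030177, -0.00092183,  0.00141823,  0.00027439, -0.00086918,
        0.00089753, -0.00133249]), 'joint_torque': array([-4.41668290e-04, -5.96456659e+01,  1.60784461e+00, -2.81203544e+01,
        1.24589272e-02,  9.37049626e-03,  2.38308394e-05]), 'eef_pos': array([ 0.22856287, -0.63452041,  0.23031927]), 'tool_rot': array([ 0.12149138, -0.12182644,  0.69717983, -0.69594428]), 'contact_force': array([-0.35557489, -1.17591963, -0.09937461]), 'torque': array([0.01013963, 0.03579153, 0.02157829]), 'gripper_width': 0.9998221470543217}
scene {'K': array([[492.12025842,   0.        , 273.05309051],
       [  0.        , 492.12025842, 204.89536304],
       [  0.        ,   0.        ,   1.        ]]), 'R': array([[-0.77157763,  0.63613267,  0.0017856 ],
       [ 0.47001956,  0.5719828 , -0.67224794],
       [-0.42866021, -0.51785221, -0.74032393]]), 't': array([ 0.52202009, -0.1915812 ,  1.84234444])}
scene hook_handle [([270.3, 156.3], 0.65)
[... 1397 characters left out ...]
.4, 175.6], 0.55)]
side lacquer_jar_centre [([270.0, 146.8], 0.8)]
side black_cup_centre [([234.6, 148.5], 0.73), ([289.4, 221.8], 0.34)]
side shelf_bowl_centre [([326.5, 170.5], 0.64)]
{'K': array([[355.83205603,   0.        , 284.71232426],
       [  0.        , 355.83205603, 204.43904787],
       [  0.        ,   0.        ,   1.        ]]), 'hand_eye': array([[-8.45195782e-04,  9.53911079e-01,  3.00088220e-01,
        -7.76245160e-02],
       [ 1.22939003e-03, -3.00087109e-01,  9.53911010e-01,
        -1.42295616e-01],
       [ 9.99998887e-01,  1.17516703e-03, -9.19096414e-04,
         2.33002586e-04],
       [ 0.00000000e+00,  0.00000000e+00,  0.00000000e+00,
         1.00000000e+00]])}
```

```bash
cat > h.py <<'E'
from station import bot
import numpy as np, cv2
from scipy.spatial.transform import Rotation as Ro
def rot(q): return Ro.from_quat([q[1],q[2],q[3],q[0]]).as_matrix()
def cam(c,obs=None):
    p=bot.camera_params(c)
    if c!="wrist": return p["K"],np.array(p["R"]),np.array(p["t"])
    o=obs or bot.get_obs(); T=np.eye(4);T[:3,:3]=rot(o["tool_rot"]);T[:3,3]=o["eef_pos"]
    M=np.linalg.inv(T@p["hand_eye"]); return p["K"],M[:3,:3],M[:3,3]
def plane(c,uv,z,obs=None):
    K,R,t=cam(c,obs); d=R.T@np.linalg.solve(K,[uv[0],uv[1],1]); o=-R.T@t
    return o+d*(z-o[2])/d[2]
def tri(a,ua,b,ub):
    P=[];
    for c in(a,b): K,R,t=cam(c); P.append(K@np.c_[R,t])
    X=cv2.triangulatePoints(P[0],P[1],np.float64(ua),np.float64(ub)).ravel(); return X[:3]/X[3]
def proj(c,X,obs=None):
    K,R,t=cam(c,obs); v=K@(R@np.array(X)+t); return v[:2]/v[2]
E
python3 - <<'E'
from h import *
np.set_printoptions(precision=4,suppress=True)
S={"handA":((270.3,156.3),(208.4,315.4)),"handB":((229.2,139.9),(224.7,395.4)),"tipA":((235.7,183),(272.8,310.8)),"tipB":((257.7,134.2),(177.6,382.6)),
"mat":((252.3,172.5),(237.2,318.8)),"rack":((278.3,239.5),(273.4,312.7)),"bar":((271.5,230.6),(291.3,211)),"front":((275.5,237.3),(289.8,224.2)),
"stop":((303.9,226.3),(253.3,224.3)),"bowl1":((238.6,249.8),(332.8,217.1)),"bowl2":((201.9,201.1),(336.4,296.9)),"bowl3":((272.1,309.7),(336.4,175.6)),"shelf":((255.7,221.1),(326.5,170.5)),"jar":((365.6,293.6),(270,146.8)),"cup":((399.7,281.8),(234.6,148.5))}
for k,(a,b) in S.items(): print(k,tri("scene",a,"side",b))
a=cv2.imread("pics/scene0.png")[90:350,160:440]; b=cv2.imread("pics/side0.png")[130:420,150:400]
a=cv2.resize(a,(400,371),interpolation=cv2.INTER_CUBIC);b=cv2.resize(b,(400,464),interpolation=cv2.INTER_CUBIC)
o=np.zeros((464,800,3),np.uint8);o[:371,:400]=a;o[:,400:]=b;cv2.imwrite("pics/a1.png",o)
E
```

```text
handA [ 0.443  -0.3061  0.0243]
handB [ 0.4946 -0.4886  0.0115]
tipA [ 0.6063 -0.2923  0.0046]
tipB [ 0.3862 -0.4537  0.0033]
mat [ 0.5199 -0.3063 -0.0067]
rack [ 0.5663 -0.1473 -0.2223]
bar [ 0.6733 -0.0074  0.0639]
front [ 0.6614 -0.01    0.0154]
stop [0.5526 0.0053 0.0011]
bowl1 [ 0.7918 -0.0212  0.0506]
bowl2 [ 0.7615 -0.2733  0.0325]
bowl3 [0.8351 0.1897 0.0283]
shelf [0.7593 0.021  0.1959]
jar [0.6122 0.3265 0.0526]
cup [0.4877 0.3529 0.0253]
```

View pics/a1.png

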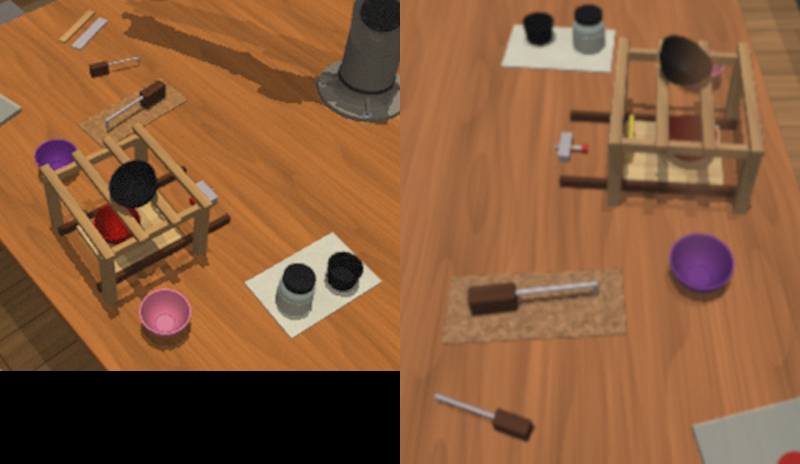

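Three bowl-like things (red on board, purple, pink) – only the red under the rack counts; hooks: A at side (208,315), on the mat, ~160 mm handle-to-tip, and B at side (225,395), off the mat, ~114 mm. A is the larger (155 mm expected) and lies on the mat. I'll confirm it with the wrist camera crop from above.

```bash
python3 - <<'E'
from h import *
np.set_printoptions(precision=4,suppress=True)
a=plane("side",(251,244),.02);b=plane("side",(365.6,247.5),.02);c=plane("side",(257.5,202),.02)
print(a,b,c,"guide yaw",np.degrees(np.arctan2(*(b-a)[1::-1])))
o=bot.get_obs();R=rot(o["tool_rot"]);print(R)
def delta(p,yaw):  # desired tool: y down, x along -/+ yaw
    for s in(1,-1):
        x=s*np.array([np.cos(yaw),np.sin(yaw),0]);y=np.array([0,0,-1.]);Rd=np.c_[x,y,np.cross(x,y)]
        print(s,"lin",R.T@(np.array(p)-o["eef_pos"]),"dr",np.degrees(Ro.from_matrix(R.T@Rd).as_rotvec()))
delta((.443,-.306,.2),np.radians(5))
E
```

```text
[ 0.5503 -0.0888  0.02  ] [ 0.8741 -0.1121  0.02  ] [0.5683 0.0809 0.02  ] guide yaw -4.132124525189565
[[-0.9408  0.0001  0.3389]
 [-0.3389 -0.     -0.9408]
 [-0.0001 -1.      0.    ]]
1 lin [-0.313   0.0313 -0.237 ] dr [  -0.0049 -165.1885    0.0023]
-1 lin [-0.313   0.0313 -0.237 ] dr [-0.0016 14.8115 -0.0034]
```

```bash
python3 -m crank '[{"linear":[-0.031,0.0,-0.024],"dr":[0,2,0],"hand":1},{"linear":[-0.062,0.0,-0.047],"dr":[0,4,0],"hand":1},{"linear":[-0.094,0.0,-0.071],"dr":[0,6,0],"hand":1},{"linear":[-0.125,0.0,-0.095],"dr":[0,8,0],"hand":1},{"linear":[-0.156,0.0,-0.118],"dr":[0,10,0],"hand":1},{"linear":[-0.188,0.0,-0.142],"dr":[0,11,0],"hand":1},{"linear":[-0.219,0.01,-0.166],"dr":[0,12,0],"hand":1},{"linear":[-0.25,0.02,-0.19],"dr":[0,13,0],"hand":1},{"linear":[-0.281,0.03,-0.213],"dr":[0,14.8,0],"hand":1},{"linear":[-0.313,0.03,-0.237],"dr":[0,14.8,0],"hand":1}]' 40
python3 - <<'E'
from h import *
np.set_printoptions(precision=4,suppress=True)
o=bot.get_obs();im=bot.read_camera("wrist");cv2.imwrite("pics/w1.png",im)
print(o["eef_pos"],np.abs(o["joint_vel"]).max())
for n,z in(("hook_handle",.026),("hook_tip",.008),("mat",0)):
    for d in bot.place_of("wrist",n): print(n,d["score"],d["xy"],plane("wrist",d["xy"],z,o))
E
```

```text
t: 2.03
eef_pos: [0.4426, -0.304, 0.1998]
tool_rot: [0.029, -0.031, 0.707, -0.706]
contact_force: [0.1, 0.3, 0.2]
gripper_width: 0.997
[ 0.4426 -0.304   0.1998] 0.9244348385082984
hook_handle 0.94 [299.8, 174.0] [ 0.4504 -0.3166  0.026 ]
hook_handle 0.78 [494.3, 142.8] [ 0.4932 -0.4846  0.026 ]
hook_tip 0.86 [428.4, 235.2] [ 0.3948 -0.4534  0.008 ]
mat 0.61 [302.8, 100.4] [ 0.5139 -0.314   0.    ]
```

View pics/w1.png

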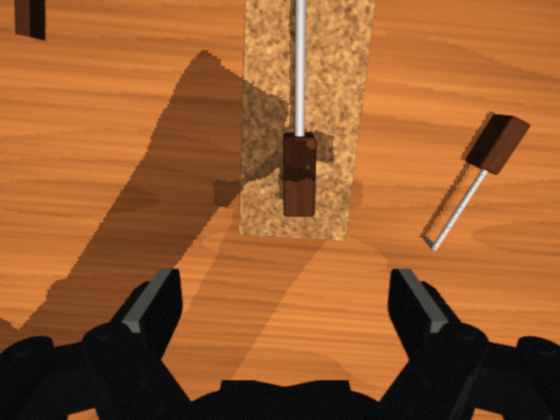

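The wrist picture confirms it: large hook on the mat (handle (300,174), rod up to (300,0)), clearly larger than the loose one at (495,143). The arm was still settling, so I take one more reading.

```bash
python3 - <<'E'
from h import *
np.set_printoptions(precision=4,suppress=True)
bot.read_camera("wrist");bot.read_camera("wrist");bot.read_camera("wrist");o=bot.get_obs();im=bot.read_camera("wrist");cv2.imwrite("pics/w2.png",im)
R=rot(o["tool_rot"]);print(o["eef_pos"],np.abs(o["joint_vel"]).max(),"toolx",R[:,0],"fz",o["contact_force"])
d=bot.place_of("wrist","hook_handle")[0];X=plane("wrist",d["xy"],.026,o);print(d,X,"in tool",R.T@(X-o["eef_pos"]))
m=bot.cut_out("wrist","hook_handle")[0];ys,xs=np.nonzero(m["pixels"]);print(m["extent"])
for y in range(int(m["extent"][1]),int(m["extent"][3]),25):
    s=xs[ys==y]; 
    if len(s):print(y,s.min(),s.max())
g=[plane("wrist",(np.mean(xs[ys==y]),y),.038,o) for y in (int(m["extent"][1])+5,120)];v=g[0]-g[1];print("hook yaw",np.degrees(np.arctan2(v[1],v[0])))
E
```

```text
[ 0.4421 -0.3076  0.2015] 0.0075517446652006055 toolx [-0.9964 -0.0848  0.0002] fz [-0.2072 -0.0729 -0.6155]
{'xy': [298.3, 175.4], 'score': 0.62} [ 0.4484 -0.3193  0.026 ] in tool [-0.0054  0.1755  0.0121]
[420.2, 112.6, 523.5, 248.1]
137 473 516
162 464 499
187 464 471
212 448 454
237 421 439
hook yaw 45.787652527881974
```

```bash
python3 - <<'E'
from h import *
np.set_printoptions(precision=4,suppress=True)
o=bot.get_obs();im=cv2.imread("pics/w2.png").astype(int)
R=rot(o["tool_rot"])
P=[]
for y in range(5,125,10):
    r=im[y,250:350];s=np.nonzero((r.max(1)-r.min(1)<25)&(r.min(1)>90))[0]+250
    if len(s):P.append(plane("wrist",(s.mean(),y),.038,o));print(y,s.min(),s.max(),end="; ")
P=np.array(P);f=np.polyfit(P[:,0],P[:,1],1);print("\nyaw",np.degrees(np.arctan(f[0])))
dk=im[:,260:340].max(2)
for y in range(130,222,12):
    s=np.nonzero(dk[y]<75)[0]+260; print(y,s.min() if len(s) else None,s.max() if len(s) else None)
x=.4484;q=np.array([x,np.polyval(f,x),.026]);print(q,R.T@(q-o["eef_pos"]))
E
```

```text
5 290 299; 15 291 298; 25 291 298; 35 290 298; 45 291 298; 55 291 298; 65 290 298; 75 291 298; 85 290 298; 95 291 298; 105 291 298; 115 291 297; 
yaw 5.250405158986752
130 None None
142 278 303
154 278 310
166 278 309
178 278 309
190 279 309
202 280 280
214 None None
[ 0.4484 -0.3148  0.026 ] [-0.0056  0.1754  0.0079]
```

```bash
python3 - <<'E'
from h import *
o=bot.get_obs();im=cv2.imread("pics/w2.png")
col=im[125:235,285:302].mean(1).astype(int)
print([(125+i,c.tolist()) for i,c in enumerate(col) if i%2==0 and (i<24 or i>80)])
for r,z in((132,.004),(132,.048),(138,.048),(216,.048)):print(r,z,plane("wrist",(293,r),z,o))
E
```

```text
[(125, [122, 140, 163]), (127, [125, 144, 167]), (129, [125, 143, 166]), (131, [119, 132, 150]), (133, [110, 116, 127]), (135, [62, 68, 81]), (137, [19, 32, 61]), (139, [18, 32, 62]), (141, [16, 29, 54]), (143, [17, 29, 55]), (145, [16, 29, 55]), (147, [16, 30, 55]), (207, [27, 47, 89]), (209, [26, 47, 89]), (211, [26, 47, 89]), (213, [26, 46, 87]), (215, [44, 77, 123]), (217, [74, 128, 185]), (219, [72, 125, 181]), (221, [73, 126, 183]), (223, [73, 126, 182]), (225, [69, 120, 175]), (227, [67, 116, 169]), (229, [70, 123, 178]), (231, [75, 129, 187]), (233, [72, 125, 180])]
132 0.004 [ 0.48473428 -0.31121246  0.004     ]
132 0.048 [ 0.48924305 -0.30984937  0.048     ]
138 0.048 [ 0.48439963 -0.31029987  0.048     ]
216 0.048 [ 0.41670403 -0.31659652  0.048     ]
```

```bash
python3 -m crank '[{"linear":[-0.009,0.03,0.008],"dr":[0,0,0],"hand":1},{"linear":[-0.009,0.06,0.008],"dr":[0,0,0],"hand":1},{"linear":[-0.009,0.09,0.008],"dr":[0,0,0],"hand":1},{"linear":[-0.009,0.12,0.008],"dr":[0,0,0],"hand":1},{"linear":[-0.009,0.145,0.008],"dr":[0,0,0],"hand":1},{"linear":[-0.009,0.165,0.008],"dr":[0,0,0],"hand":1},{"linear":[-0.009,0.180,0.008],"dr":[0,0,0],"hand":1},{"linear":[-0.009,0.187,0.008],"dr":[0,0,0],"hand":1},{"linear":[-0.009,0.187,0.008],"dr":[0,0,0],"hand":1},{"linear":[-0.009,0.187,0.008],"dr":[0,0,0],"hand":1}]' 60 && python3 -m crank '[{"linear":[0,0,0],"dr":[0,0,0],"hand":-1},{"linear":[0,0,0],"dr":[0,0,0],"hand":-1},{"linear":[0,0,0],"dr":[0,0,0],"hand":-1},{"linear":[0,0,0],"dr":[0,0,0],"hand":-1},{"linear":[0,0,0],"dr":[0,0,0],"hand":-1},{"linear":[0,0,0],"dr":[0,0,0],"hand":-1},{"linear":[0,0,0],"dr":[0,0,0],"hand":-1},{"linear":[0,0,0],"dr":[0,0,0],"hand":-1}]' 60
```

```text
t: 3.37
eef_pos: [0.4526, -0.3137, 0.0146]
tool_rot: [-0.031, 0.031, -0.706, 0.707]
contact_force: [0.1, -0.5, 0.5]
gripper_width: 0.996
t: 4.03
eef_pos: [0.4531, -0.3136, 0.0151]
tool_rot: [-0.031, 0.03, -0.706, 0.707]
contact_force: [0.1, 0.3, 5.4]
gripper_width: 0.32
```

```bash
python3 -m crank '[{"linear":[0,-0.012,0],"dr":[0,0,0],"hand":-1},{"linear":[0,-0.035,0],"dr":[0,0,0],"hand":-1},{"linear":[0,-0.06,0],"dr":[0,0,0],"hand":-1},{"linear":[0,-0.085,0],"dr":[0,0,0],"hand":-1},{"linear":[0,-0.1,0],"dr":[0,0,0],"hand":-1},{"linear":[-0.002,-0.105,-0.02],"dr":[0,0,0],"hand":-1},{"linear":[-0.005,-0.105,-0.05],"dr":[0,1.5,0],"hand":-1},{"linear":[-0.008,-0.105,-0.08],"dr":[0,2.5,0],"hand":-1},{"linear":[-0.011,-0.105,-0.11],"dr":[0,3.5,0],"hand":-1},{"linear":[-0.014,-0.105,-0.14],"dr":[0,4.5,0],"hand":-1}]' && python3 -m crank '[{"linear":[-0.003,0,-0.03],"dr":[0,1,0],"hand":-1},{"linear":[-0.006,0,-0.06],"dr":[0,2,0],"hand":-1},{"linear":[-0.009,0,-0.09],"dr":[0,3,0],"hand":-1},{"linear":[-0.012,0,-0.12],"dr":[0,4,0],"hand":-1},{"linear":[-0.014,0,-0.145],"dr":[0,5,0],"hand":-1},{"linear":[-0.014,0,-0.165],"dr":[0,5.5,0],"hand":-1},{"linear":[-0.013,0,-0.175],"dr":[0,5.5,0],"hand":-1},{"linear":[-0.012,0,-0.18],"dr":[0,5.5,0],"hand":-1},{"linear":[-0.012,0,-0.18],"dr":[0,5.5,0],"hand":-1},{"linear":[-0.012,0,-0.18],"dr":[0,5.5,0],"hand":-1}]'
python3 - <<'E'
from h import *
np.set_printoptions(precision=4,suppress=True)
bot.read_camera("wrist");o=bot.get_obs();im=bot.read_camera("wrist");cv2.imwrite("pics/w3.png",im)
R=rot(o["tool_rot"]);print(o["eef_pos"],"yaw",np.degrees(np.arctan2(-R[1,0],-R[0,0])),R[:,1],o["contact_force"])
T=o["eef_pos"]
for n,z in(("hook_handle",T[2]+.011),("hook_tip",T[2]-.007),("pull_bar",.065),("board_front",.009),("stop",0.)):
    for d in bot.place_of("wrist",n): print(n,d["score"],d["xy"],plane("wrist",d["xy"],z,o))
E
```

```text
t: 4.87
eef_pos: [0.4537, -0.1711, 0.1199]
tool_rot: [-0.003, 0.003, -0.707, 0.707]
contact_force: [1.5, 0.4, -1.4]
gripper_width: 0.32
t: 5.7
eef_pos: [0.4645, 0.0064, 0.1194]
tool_rot: [0.031, -0.031, -0.706, 0.707]
contact_force: [-0.4, -0.6, -1.8]
gripper_width: 0.318
[0.4646 0.006  0.1193] yaw -5.099581120829489 [-0.0002 -0.0007 -1.    ] [-0.071  -0.2172 -1.9144]
hook_handle 0.76 [290.2, 290.3] [0.463  0.0041 0.1303]
stop 0.8 [275.3, 72.9] [0.5552 0.0048 0.    ]
```

View pics/w3.png

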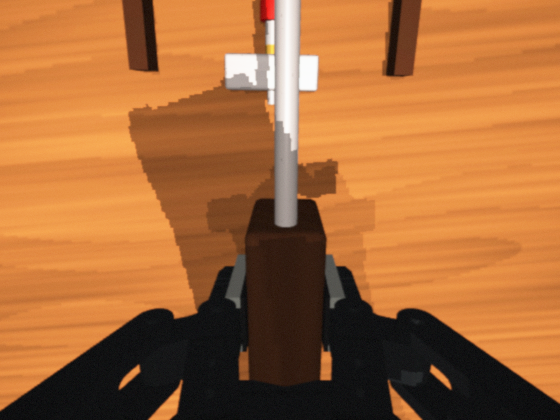

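Stop at (272,73) squared with the image, so rack yaw ≈ −5°; rod (287) runs ~6 mm to the right of the rack axis. Lower, shift left, and check the prong height from the fixed cameras.

```bash
python3 -m crank '[{"linear":[0,0.014,-0.003],"dr":[0,0,0],"hand":-1},{"linear":[0,0.028,-0.006],"dr":[0,0,0],"hand":-1},{"linear":[0,0.028,-0.006],"dr":[0,0,0],"hand":-1},{"linear":[0,0.028,-0.006],"dr":[0,0,0],"hand":-1}]'
python3 - <<'E'
from h import *
np.set_printoptions(precision=4,suppress=True)
o=bot.get_obs();T=o["eef_pos"];R=rot(o["tool_rot"]);print(T)
D={}
for c in("scene","side"):
    cv2.imwrite(f"pics/{c}1.png",bot.read_camera(c))
    e=np.array([T[0]-.0016+.155*.996,T[1]-.155*.089,T[2]-.007]);print(c,"expected tip px",proj(c,e),e)
    for n in("hook_tip","pull_bar"):
        D[c,n]=bot.place_of(c,n);print(n,[(d["xy"],round(d["score"],2)) for d in D[c,n]])
print("bar",tri("scene",D["scene","pull_bar"][0]["xy"],"side",D["side","pull_bar"][0]["xy"]))
a=cv2.imread("pics/scene1.png")[170:290,190:350]; b=cv2.imread("pics/side1.png")[150:270,220:380]
cv2.imwrite("pics/a2.png",np.vstack([cv2.resize(x,(400,300),interpolation=cv2.INTER_CUBIC) for x in(a,b)]))
E
```

```text
t: 6.38
eef_pos: [0.4647, 0.0135, 0.0909]
tool_rot: [0.031, -0.03, -0.706, 0.707]
contact_force: [-0.0, -1.0, -0.9]
gripper_width: 0.319
[0.4647 0.0135 0.0909]
scene expected tip px [287.8406 218.5371] [ 0.6174 -0.0003  0.0839]
hook_tip [([288.0, 219.5], 0.77), ([256.3, 136.1], 0.6)]
pull_bar [([272.5, 230.2], 0.82), ([329.3, 193.1], 0.36)]
side expected tip px [273.6635 205.5758] [ 0.6174 -0.0003  0.0839]
hook_tip [([174.9, 383.1], 0.76), ([274.7, 203.1], 0.71)]
pull_bar [([291.4, 212.4], 0.55), ([268.2, 147.0], 0.42)]
bar [ 0.6706 -0.0086  0.0613]
```

View pics/a2.png

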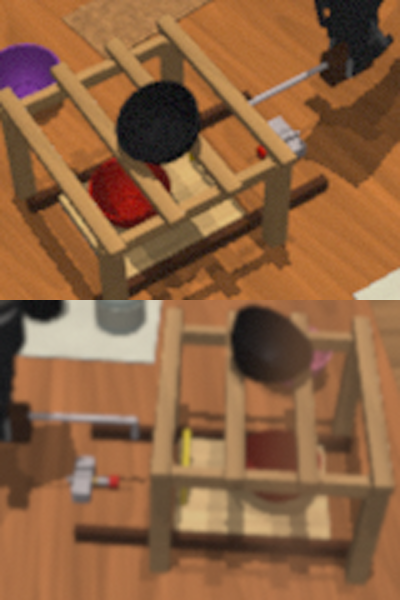

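```bash
python3 -m crank '[{"linear":[-0.02,0,0],"dr":[0,0,0],"hand":-1},{"linear":[-0.04,0,0],"dr":[0,0,0],"hand":-1},{"linear":[-0.06,0,0],"dr":[0,0,0],"hand":-1},{"linear":[-0.075,0,0],"dr":[0,0,0],"hand":-1},{"linear":[-0.08,0,0],"dr":[0,0,0],"hand":-1},{"linear":[-0.08,0,0],"dr":[0,0,0],"hand":-1},{"linear":[-0.08,0,0],"dr":[0,0,0],"hand":-1}]'
python3 - <<'E'
from h import *
np.set_printoptions(precision=4,suppress=True)
o=bot.get_obs();T=o["eef_pos"]
e=np.array([T[0]-.0016+.155*.996,T[1]-.155*.089,T[2]-.007]);print(T,e,o["contact_force"])
O=[]
for c in("scene","side"):
    im=bot.read_camera(c);cv2.imwrite(f"pics/{c}2.png",im);u=proj(c,e);print(c,u,[(d["xy"],round(d["score"],2)) for n in("hook_tip","pull_bar") for d in bot.place_of(c,n)])
    x,y=np.int32(u);O.append(cv2.resize(im[y-40:y+40,x-40:x+40],(400,400),interpolation=cv2.INTER_CUBIC))
cv2.imwrite("pics/a3.png",np.hstack(O))
im=cv2.imread("pics/side2.png").astype(int);m=(im[...,0]<.45*im[...,1])&(im[...,1]>.75*im[...,2])&(im[...,2]>90);m[:190]=0;m[250:]=0
ys,xs=np.nonzero(m);k=(xs>270)&(xs<320);print("yellow",[(y,xs[k&(ys==y)].min(),xs[k&(ys==y)].max()) for y in sorted(set(ys[k]))])
E
```

```text
t: 7.27
eef_pos: [0.544, 0.0066, 0.0911]
tool_rot: [0.031, -0.03, -0.706, 0.706]
contact_force: [-1.0, 0.1, -1.9]
gripper_width: 0.321
[0.544  0.0066 0.0911] [ 0.6968 -0.0072  0.0841] [-1.0484  0.1333 -1.8706]
scene [266.4154 229.8362] [([265.5, 229.5], 0.74), ([254.8, 134.6], 0.45), ([271.9, 233.0], 0.9)]
side [301.2268 206.5894] [([300.3, 205.2], 0.91), ([177.4, 380.0], 0.61), ([292.3, 212.2], 0.68)]
yellow [(np.int64(202), np.int64(293), np.int64(295)), (np.int64(203), np.int64(293), np.int64(296)), (np.int64(204), np.int64(293), np.int64(296)), (np.int64(205), np.int64(293), np.int64(295)), (np.int64(206), np.int64(294), np.int64(295)), (np.int64(207), np.int64(294), np.int64(295)), (np.int64(208), np.int64(294), np.int64(294)), (np.int64(209), np.int64(294), np.int64(294)), (np.int64(210), np.int64(294), np.int64(294)), (np.int64(211), np.int64(293), np.int64(294)), (np.int64(212), np.int64(293), np.int64(294)), (np.int64(213), np.int64(293), np.int64(295)), (np.int64(214), np.int64(293), np.int64(295)), (np.int64(215), np.int64(293), np.int64(294)), (np.int64(226), np.int64(293), np.int64(293)), (np.int64(227), np.int64(293), np.int64(293)), (np.int64(228), np.int64(293), np.int64(293)), (np.int64(229), np.int64(293), np.int64(293)), (np.int64(230), np.int64(293), np.int64(293))]
```

View pics/a3.png

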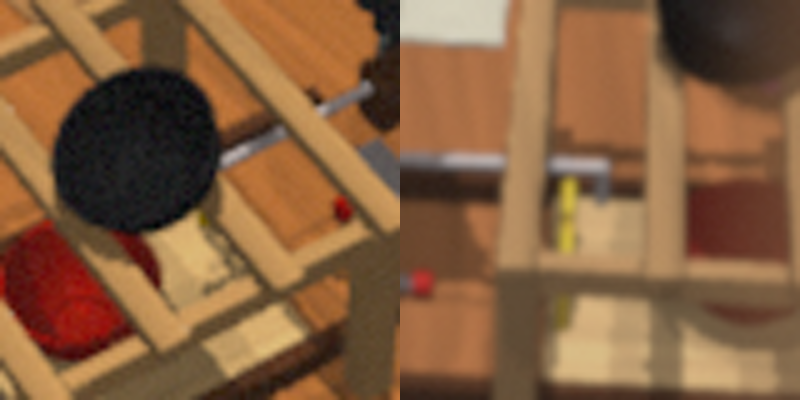

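```bash
python3 - <<'E'
from h import *
np.set_printoptions(precision=4,suppress=True)
print(plane("side",(294.3,203),.065),plane("side",(294,209),.065),plane("side",(293.3,216),.065),proj("side",(.6968,-.0072,.065)),"prong x from px",plane("side",(301.4,206),.09))
E
```

```text
[0.6797 0.0274 0.065 ] [0.6772 0.0024 0.065 ] [ 0.6733 -0.0257  0.065 ] [300.9191 211.2042] prong x from px [ 0.6968 -0.0106  0.09  ]
```

Prong is ~20 mm behind the bar (px 301 vs 294), inside the loop, clear of the bowl. Descend.

```bash
python3 -m crank '[{"linear":[0,0.01,0],"dr":[0,0,0],"hand":-1},{"linear":[0,0.02,0],"dr":[0,0,0],"hand":-1},{"linear":[0,0.03,0],"dr":[0,0,0],"hand":-1},{"linear":[0,0.035,0],"dr":[0,0,0],"hand":-1},{"linear":[0,0.035,0],"dr":[0,0,0],"hand":-1},{"linear":[0,0.035,0],"dr":[0,0,0],"hand":-1}]' && python3 -m crank '[{"linear":[0.003,0,0],"dr":[0,0,0],"hand":-1},{"linear":[0.006,0,0],"dr":[0,0,0],"hand":-1},{"linear":[0.009,0,0],"dr":[0,0,0],"hand":-1},{"linear":[0.011,0,0],"dr":[0,0,0],"hand":-1},{"linear":[0.013,0,0],"dr":[0,0,0],"hand":-1},{"linear":[0.015,0,0],"dr":[0,0,0],"hand":-1}]' && python3 -m crank '[{"linear":[0.002,0,0],"dr":[0,0,0],"hand":-1},{"linear":[0.004,0,0],"dr":[0,0,0],"hand":-1},{"linear":[0.006,0,0],"dr":[0,0,0],"hand":-1},{"linear":[0.008,0,0],"dr":[0,0,0],"hand":-1},{"linear":[0.010,0,0],"dr":[0,0,0],"hand":-1}]'
```

```text
t: 8.07
eef_pos: [0.5445, 0.0067, 0.0556]
tool_rot: [0.031, -0.03, -0.706, 0.706]
contact_force: [0.2, -0.0, -2.2]
gripper_width: 0.315
t: 8.57
eef_pos: [0.5314, 0.0079, 0.0569]
tool_rot: [-0.03, 0.032, 0.707, -0.706]
contact_force: [5.0, -0.6, -2.8]
gripper_width: 0.319
t: 8.98
eef_pos: [0.5217, 0.0089, 0.057]
tool_rot: [-0.03, 0.032, 0.707, -0.706]
contact_force: [4.8, -0.1, -2.9]
gripper_width: 0.317
```

```bash
python3 -m crank '[{"linear":[0.003,0,0],"dr":[0,0,0],"hand":-1},{"linear":[0.006,0,0],"dr":[0,0,0],"hand":-1},{"linear":[0.009,0,0],"dr":[0,0,0],"hand":-1},{"linear":[0.012,0,0],"dr":[0,0,0],"hand":-1},{"linear":[0.015,0,0],"dr":[0,0,0],"hand":-1},{"linear":[0.018,0,0],"dr":[0,0,0],"hand":-1},{"linear":[0.020,0,0],"dr":[0,0,0],"hand":-1},{"linear":[0.022,0,0],"dr":[0,0,0],"hand":-1},{"linear":[0.024,0,0],"dr":[0,0,0],"hand":-1}]'
python3 - <<'E'
from h import *
np.set_printoptions(precision=4,suppress=True)
im=cv2.imread("pics/side2.png").astype(int);m=(im[...,2]>1.9*im[...,1])&(im[...,2]>110);ys,xs=np.nonzero(m[215:235,255:285])
print(xs.min()+255,xs.max()+255,ys.min()+215,ys.max()+215)
f=plane("side",(xs.max()+255.5,ys.mean()+215),.009);print("face",f,"TCP contact",f[0]+.01+.008-.1528)
for i in range(3):
    bot.read_camera("side");o=bot.get_obs();print(o["eef_pos"],o["contact_force"])
for n in("pull_bar","hook_tip"):print(n,[(d["xy"],round(d["score"],2)) for d in bot.place_of("side",n)])
E
```

```text
t: 9.73
eef_pos: [0.4975, 0.011, 0.0569]
tool_rot: [-0.03, 0.032, 0.707, -0.706]
contact_force: [3.9, -0.7, -2.1]
gripper_width: 0.319
263 267 220 224
face [0.5985 0.0054 0.009 ] TCP contact 0.46369483335304
[0.497  0.011  0.0568] [ 3.8979 -0.0303 -0.9036]
[0.497  0.011  0.0568] [ 4.1507 -0.5628 -1.4369]
[0.497  0.011  0.0568] [ 5.0366 -0.5084 -0.6391]
pull_bar [([280.3, 210.4], 0.8)]
hook_tip [([177.0, 383.1], 0.96), ([284.8, 213.4], 0.6)]
```

```bash
python3 -m crank '[{"linear":[0.003,0,0],"dr":[0,0,0],"hand":-1},{"linear":[0.006,0,0],"dr":[0,0,0],"hand":-1},{"linear":[0.008,0,0],"dr":[0,0,0],"hand":-1},{"linear":[0.010,0,0],"dr":[0,0,0],"hand":-1}]' && python3 -m crank '[{"linear":[0.002,0,0],"dr":[0,0,0],"hand":-1},{"linear":[0.004,0,0],"dr":[0,0,0],"hand":-1},{"linear":[0.006,0,0],"dr":[0,0,0],"hand":-1},{"linear":[0.007,0,0],"dr":[0,0,0],"hand":-1},{"linear":[0.008,0,0],"dr":[0,0,0],"hand":-1}]'
```

```text
t: 10.32
eef_pos: [0.4873, 0.0118, 0.0567]
tool_rot: [-0.03, 0.032, 0.707, -0.706]
contact_force: [6.3, -1.2, -1.2]
gripper_width: 0.318
t: 10.73
eef_pos: [0.4793, 0.0125, 0.0567]
tool_rot: [-0.03, 0.032, 0.707, -0.706]
contact_force: [5.3, -0.4, -0.8]
gripper_width: 0.32
```

```bash
python3 - <<'E'
from h import *
np.set_printoptions(precision=4,suppress=True)
F=[];
for i in range(4):
    bot.read_camera("side");o=bot.get_obs();F.append(o["contact_force"])
print(o["eef_pos"],np.mean(F,0))
E
```

```text
[0.4791 0.0125 0.0566] [ 5.459  -0.4182 -0.1856]
```

```bash
for i in 1; do :; done; python3 -m crank '[{"linear":[0.0015,0,0],"dr":[0,0,0],"hand":-1},{"linear":[0.003,0,0],"dr":[0,0,0],"hand":-1},{"linear":[0.0045,0,0],"dr":[0,0,0],"hand":-1},{"linear":[0.006,0,0],"dr":[0,0,0],"hand":-1}]' && python3 -m crank '[{"linear":[0.001,0,0],"dr":[0,0,0],"hand":-1},{"linear":[0.002,0,0],"dr":[0,0,0],"hand":-1},{"linear":[0.003,0,0],"dr":[0,0,0],"hand":-1}]'
python3 - <<'E'
from h import *
np.set_printoptions(precision=4,suppress=True)
F=[];
for i in range(4):
    bot.read_camera("side");o=bot.get_obs();F.append(o["contact_force"])
print(o["eef_pos"],np.mean(F,0))
E
```

```text
t: 11.27
eef_pos: [0.4733, 0.013, 0.0567]
tool_rot: [-0.03, 0.032, 0.707, -0.706]
contact_force: [5.8, 0.1, -1.5]
gripper_width: 0.32
t: 11.52
eef_pos: [0.4703, 0.0133, 0.0567]
tool_rot: [-0.03, 0.032, 0.707, -0.706]
contact_force: [5.7, -1.2, -0.3]
gripper_width: 0.314
[0.4701 0.0133 0.0566] [ 5.287  -0.528  -0.7548]
```

Drag is about 5.3 N and steady; no buffer yet. Smaller steps with averages.

```bash
cat > f.py <<'E'
from h import *
np.set_printoptions(precision=4,suppress=True)
F=[]
for i in range(4):
    bot.read_camera("side");o=bot.get_obs();F.append(o["contact_force"])
print(o["t"],o["eef_pos"],np.mean(F,0),np.std(F,0))
E
python3 -m crank '[{"linear":[0.001,0,0],"dr":[0,0,0],"hand":-1},{"linear":[0.002,0,0],"dr":[0,0,0],"hand":-1},{"linear":[0.002,0,0],"dr":[0,0,0],"hand":-1}]'|grep for; python3 f.py
python3 -m crank '[{"linear":[0.001,0,0],"dr":[0,0,0],"hand":-1},{"linear":[0.002,0,0],"dr":[0,0,0],"hand":-1},{"linear":[0.002,0,0],"dr":[0,0,0],"hand":-1}]'|grep for; python3 f.py
```

```text
contact_force: [4.8, 0.3, -0.5]
12.1667 [0.4681 0.0135 0.0566] [ 4.9423 -0.8063 -0.7929] [0.0769 0.4514 0.3461]
contact_force: [4.8, -0.6, -1.2]
12.6167 [0.4661 0.0137 0.0566] [ 5.4266 -0.494  -0.6106] [0.3431 0.3933 0.291 ]
```

```bash

python3 -m crank '[{"linear":[0.001,0,0],"dr":[0,0,0],"hand":-1},{"linear":[0.002,0,0],"dr":[0,0,0],"hand":-1},{"linear":[0.002,0,0],"dr":[0,0,0],"hand":-1}]'|grep for; python3 f.py
python3 -m crank '[{"linear":[0.001,0,0],"dr":[0,0,0],"hand":-1},{"linear":[0.0015,0,0],"dr":[0,0,0],"hand":-1},{"linear":[0.0015,0,0],"dr":[0,0,0],"hand":-1}]'|grep for; python3 f.py
```

```text
contact_force: [5.3, -1.5, -1.4]
13.0667 [0.4641 0.0138 0.0566] [ 4.8263  0.0111 -0.3661] [0.3708 0.4803 0.7769]
contact_force: [4.8, -0.4, -0.5]
13.5167 [0.4628 0.014  0.0567] [ 5.706  -0.0654 -0.577 ] [0.5358 0.519  0.323 ]
```

```bash

python3 -m crank '[{"linear":[0.001,0,0],"dr":[0,0,0],"hand":-1},{"linear":[0.0015,0,0],"dr":[0,0,0],"hand":-1},{"linear":[0.0015,0,0],"dr":[0,0,0],"hand":-1}]'|grep for; python3 f.py
```

```text
contact_force: [5.8, -0.2, -1.8]
13.9667 [0.4618 0.0141 0.0568] [ 6.6672 -0.6917 -1.5639] [0.6538 0.8846 0.4295]
```

```bash

python3 -m crank '[{"linear":[0.001,0,0],"dr":[0,0,0],"hand":-1},{"linear":[0.001,0,0],"dr":[0,0,0],"hand":-1},{"linear":[0.001,0,0],"dr":[0,0,0],"hand":-1}]'|grep for; python3 f.py
```

```text
contact_force: [8.4, -0.6, -1.7]
14.4167 [0.4611 0.0142 0.0568] [ 7.3909 -0.9149 -2.2484] [0.3583 0.642  0.6477]
```

```bash

python3 -m crank '[{"linear":[0.001,0,0],"dr":[0,0,0],"hand":-1},{"linear":[0.0015,0,0],"dr":[0,0,0],"hand":-1},{"linear":[0.0015,0,0],"dr":[0,0,0],"hand":-1}]'|grep for; python3 f.py
```

```text
contact_force: [8.8, -0.9, -3.9]
14.8667 [0.4603 0.0144 0.0569] [ 9.3638 -1.1164 -2.8084] [0.4349 0.3321 0.8141]
```

```bash

python3 -m crank '[{"linear":[0.0005,0,0],"dr":[0,0,0],"hand":-1},{"linear":[0.0005,0,0],"dr":[0,0,0],"hand":-1},{"linear":[0.0005,0,0],"dr":[0,0,0],"hand":-1},{"linear":[0.0005,0,0],"dr":[0,0,0],"hand":-1},{"linear":[0.0005,0,0],"dr":[0,0,0],"hand":-1}]'|grep for; python3 f.py;python3 -m crank '[{"linear":[0,0,0],"dr":[0,0,0],"hand":-1},{"linear":[0,0,0],"dr":[0,0,0],"hand":-1},{"linear":[0,0,0],"dr":[0,0,0],"hand":-1},{"linear":[0,0,0],"dr":[0,0,0],"hand":-1},{"linear":[0,0,0],"dr":[0,0,0],"hand":-1},{"linear":[0,0,0],"dr":[0,0,0],"hand":-1},{"linear":[0,0,0],"dr":[0,0,0],"hand":-1},{"linear":[0,0,0],"dr":[0,0,0],"hand":-1}]'|grep for; python3 f.py
```

```text
contact_force: [9.8, -1.5, -3.1]
15.4833 [0.46   0.0144 0.057 ] [ 9.6664 -0.9112 -3.6628] [0.6966 0.2187 0.2653]
contact_force: [10.1, -1.5, -2.7]
16.35 [0.46   0.0144 0.057 ] [ 9.8697 -1.1895 -3.6196] [0.2727 0.2263 0.2741]
```

```bash
python3 - <<'E'
from h import *
im=bot.read_camera("side");cv2.imwrite("pics/side3.png",im)
im2=bot.read_camera("scene");cv2.imwrite("pics/scene3.png",im2)
cv2.imwrite("pics/a4.png",np.hstack([cv2.resize(im[165:265,230:360],(520,400),interpolation=cv2.INTER_CUBIC),cv2.resize(im2[195:265,250:320],(280,400)[:1]*2,interpolation=cv2.INTER_CUBIC) if 0 else cv2.resize(im2[180:280,250:320],(280,400),interpolation=cv2.INTER_CUBIC)]))
E
```

```text
(no output)
```

View pics/a4.png

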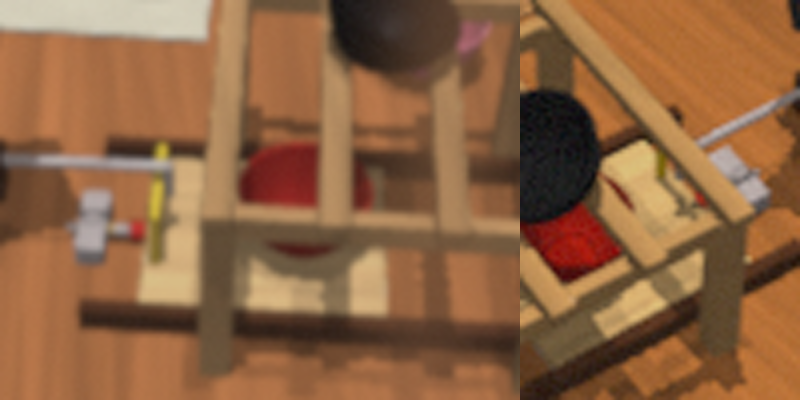

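Board front meets the red buffer (140,230), bowl in place, held > 1 s at ~4.6 N over drag. Unhook: slack forward, then lift.

```bash

python3 -m crank '[{"linear":[-0.002,0,0],"dr":[0,0,0],"hand":-1},{"linear":[-0.004,0,0],"dr":[0,0,0],"hand":-1},{"linear":[-0.006,0,0],"dr":[0,0,0],"hand":-1},{"linear":[-0.008,0,0],"dr":[0,0,0],"hand":-1},{"linear":[-0.010,0,0],"dr":[0,0,0],"hand":-1},{"linear":[-0.012,0,0],"dr":[0,0,0],"hand":-1},{"linear":[-0.012,0,0],"dr":[0,0,0],"hand":-1},{"linear":[-0.012,0,0],"dr":[0,0,0],"hand":-1}]'; python3 -m crank '[{"linear":[0,-0.008,0],"dr":[0,0,0],"hand":-1},{"linear":[0,-0.018,0],"dr":[0,0,0],"hand":-1},{"linear":[0,-0.03,0],"dr":[0,0,0],"hand":-1},{"linear":[0,-0.042,0],"dr":[0,0,0],"hand":-1},{"linear":[0,-0.055,0],"dr":[0,0,0],"hand":-1},{"linear":[0,-0.065,0],"dr":[0,0,0],"hand":-1},{"linear":[0,-0.065,0],"dr":[0,0,0],"hand":-1}]'; python3 f.py
```

```text
t: 17.12
eef_pos: [0.469, 0.0133, 0.0562]
tool_rot: [0.031, -0.031, -0.706, 0.706]
contact_force: [-0.3, 1.1, -1.6]
gripper_width: 0.319
t: 17.7
eef_pos: [0.4708, 0.0134, 0.1239]
tool_rot: [-0.029, 0.032, 0.707, -0.706]
contact_force: [-0.0, 0.5, -0.8]
gripper_width: 0.323
17.9 [0.4687 0.0132 0.1209] [-0.0864 -0.4186 -1.9979] [0.4547 0.2839 0.6738]
```

```bash

python3 -m crank '[{"linear":[0.01,-0.01,0],"dr":[0,0,0],"hand":-1},{"linear":[0.018,-0.02,0.01],"dr":[0,0,0],"hand":-1},{"linear":[0.018,-0.02,0.03],"dr":[0,0,0],"hand":-1},{"linear":[0.018,-0.02,0.06],"dr":[0,0,0],"hand":-1},{"linear":[0.018,-0.02,0.09],"dr":[0,-1,0],"hand":-1},{"linear":[0.013,-0.02,0.12],"dr":[0,-2,0],"hand":-1},{"linear":[0.008,-0.02,0.15],"dr":[0,-3,0],"hand":-1},{"linear":[0.004,-0.02,0.18],"dr":[0,-4,0],"hand":-1},{"linear":[0,-0.02,0.21],"dr":[0,-5,0],"hand":-1},{"linear":[-0.004,-0.02,0.24],"dr":[0,-6,0],"hand":-1}]'; python3 -m crank '[{"linear":[0,0,0.03],"dr":[0,-1,0],"hand":-1},{"linear":[0,0,0.055],"dr":[0,-2,0],"hand":-1},{"linear":[0,0,0.075],"dr":[0,-3,0],"hand":-1},{"linear":[0,0,0.087],"dr":[0,-4,0],"hand":-1},{"linear":[0,0,0.087],"dr":[0,-4,0],"hand":-1},{"linear":[0,0,0.087],"dr":[0,-4,0],"hand":-1},{"linear":[0,0,0.087],"dr":[0,-4,0],"hand":-1},{"linear":[0,0,0.087],"dr":[0,-4,0],"hand":-1}]'
python3 - <<'E'
from h import *
np.set_printoptions(precision=4,suppress=True)
o=bot.get_obs();T=o["eef_pos"];R=rot(o["tool_rot"]);print(T,"yaw",np.degrees(np.arctan2(-R[1,0],-R[0,0])),"tool to grasp pose",R.T@(np.array([.4531,-.3136,.0151])-T),R[:,1])
x=-R[:,0]
e=T+x*(.155-.0016)-[0,0,.007]
O=[]
for c in("side","scene"):
    im=bot.read_camera(c);cv2.imwrite(f"pics/{c}4.png",im)
    print(c,"tip expected",proj(c,e),[(d["xy"],round(d["score"],2)) for d in bot.place_of(c,"hook_tip")],"bar",[(d["xy"],round(d["score"],2)) for d in bot.place_of(c,"pull_bar")])
im=cv2.imread("pics/side4.png");cv2.imwrite("pics/a5.png",cv2.resize(im[165:395,130:360],(600,600),interpolation=cv2.INTER_CUBIC))
E
```

```text
t: 18.73
eef_pos: [0.4516, -0.2275, 0.1404]
tool_rot: [0.006, -0.007, 0.707, -0.707]
contact_force: [1.0, 0.2, -0.4]
gripper_width: 0.327
t: 19.4
eef_pos: [0.4539, -0.3116, 0.1409]
tool_rot: [0.031, -0.032, 0.707, -0.706]
contact_force: [0.1, 1.1, -1.6]
gripper_width: 0.316
[ 0.4539 -0.3116  0.1409] yaw 5.103439697161585 tool to grasp pose [0.0009 0.1258 0.0021] [-0.0007  0.001  -1.    ]
side tip expected [272.3722 283.7781] [([271.6, 284.1], 0.96), ([174.4, 380.9], 0.89)] bar [([266.5, 210.3], 0.97), ([287.8, 225.0], 0.17)]
scene tip expected [232.3573 154.7743] [([251.0, 170.6], 0.66), ([236.5, 155.8], 0.6), ([262.6, 238.4], 0.53), ([255.7, 132.7], 0.5)] bar [([294.2, 221.6], 0.84)]
```

View pics/a5.png

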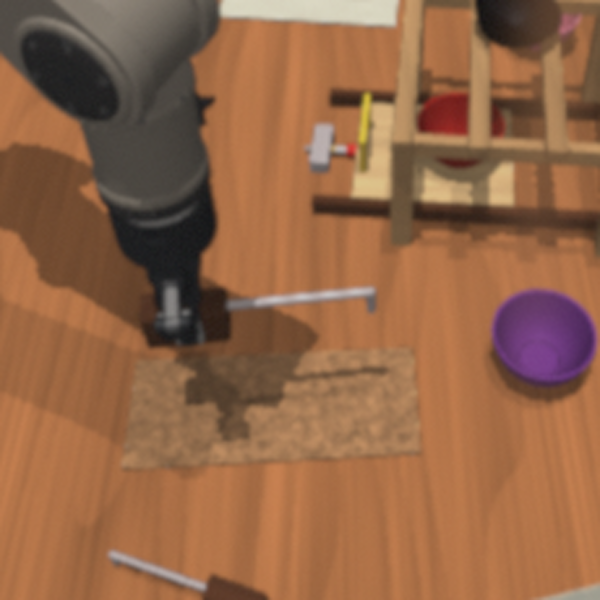

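Board still on the buffer (red tip at its front edge (355,150)); the hook is level above the mat. Lower slowly.

```bash

python3 -m crank '[{"linear":[0.001,0.025,0.002],"dr":[0,0,0],"hand":-1},{"linear":[0.001,0.05,0.002],"dr":[0,0,0],"hand":-1},{"linear":[0.001,0.075,0.002],"dr":[0,0,0],"hand":-1},{"linear":[0.001,0.095,0.002],"dr":[0,0,0],"hand":-1},{"linear":[0.001,0.11,0.002],"dr":[0,0,0],"hand":-1},{"linear":[0.001,0.117,0.002],"dr":[0,0,0],"hand":-1},{"linear":[0.001,0.120,0.002],"dr":[0,0,0],"hand":-1},{"linear":[0.001,0.122,0.002],"dr":[0,0,0],"hand":-1},{"linear":[0.001,0.122,0.002],"dr":[0,0,0],"hand":-1}]';python3 f.py; python3 -m crank '[{"linear":[0,0.001,0],"dr":[0,0,0],"hand":-1},{"linear":[0,0.002,0],"dr":[0,0,0],"hand":-1},{"linear":[0,0.003,0],"dr":[0,0,0],"hand":-1},{"linear":[0,0.003,0],"dr":[0,0,0],"hand":-1}]';python3 f.py
```

```text
t: 20.45
eef_pos: [0.4536, -0.3155, 0.0198]
tool_rot: [-0.031, 0.031, -0.706, 0.707]
contact_force: [-0.1, -0.2, -1.3]
gripper_width: 0.321
20.65 [ 0.4536 -0.3156  0.0202] [-0.0843 -0.1488 -1.6279] [0.4708 0.536  0.3904]
t: 20.98
eef_pos: [0.4529, -0.3152, 0.0161]
tool_rot: [0.031, -0.031, 0.706, -0.706]
contact_force: [-0.4, 0.2, -1.9]
gripper_width: 0.319
21.1833 [ 0.4531 -0.3153  0.0163] [-0.5914  0.2216 -1.9194] [0.2591 0.713  0.2281]
```

```bash
python3 -m crank '[{"linear":[0,0.0007,0],"dr":[0,0,0],"hand":-1},{"linear":[0,0.0015,0],"dr":[0,0,0],"hand":-1},{"linear":[0,0.0015,0],"dr":[0,0,0],"hand":-1},{"linear":[0,0.0015,0],"dr":[0,0,0],"hand":-1}]';python3 f.py
```

```text
t: 21.52
eef_pos: [0.4531, -0.3153, 0.0151]
tool_rot: [-0.031, 0.031, -0.706, 0.706]
contact_force: [-2.1, -0.1, 3.7]
gripper_width: 0.317
21.7167 [ 0.4531 -0.3153  0.0151] [-1.343   0.5912  4.4739] [0.3884 0.3235 0.7194]
```

```bash
python3 -m crank '[{"linear":[0,0,0],"dr":[0,0,0],"hand":0},{"linear":[0,0,0],"dr":[0,0,0],"hand":0.6},{"linear":[0,0,0],"dr":[0,0,0],"hand":1},{"linear":[0,0,0],"dr":[0,0,0],"hand":1},{"linear":[0,0,0],"dr":[0,0,0],"hand":1},{"linear":[0,0,0],"dr":[0,0,0],"hand":1},{"linear":[0,0,0],"dr":[0,0,0],"hand":1}]'; python3 -m crank '[{"linear":[0,-0.01,0],"dr":[0,0,0],"hand":1},{"linear":[0,-0.03,0],"dr":[0,0,0],"hand":1},{"linear":[0,-0.055,0],"dr":[0,0,0],"hand":1},{"linear":[0,-0.08,0],"dr":[0,0,0],"hand":1},{"linear":[0,-0.11,0],"dr":[0,0,0],"hand":1},{"linear":[0,-0.14,0],"dr":[0,0,0],"hand":1},{"linear":[0,-0.165,0],"dr":[0,0,0],"hand":1},{"linear":[0,-0.18,0],"dr":[0,0,0],"hand":1},{"linear":[0,-0.18,0],"dr":[0,0,0],"hand":1},{"linear":[0,-0.18,0],"dr":[0,0,0],"hand":1}]'; python3 f.py
python3 - <<'E'
from h import *
np.set_printoptions(precision=4,suppress=True)
im=bot.read_camera("side")
for n in("pull_bar","shelf_bowl_centre","wet_bowl_centre","lacquer_jar_centre","black_cup_centre","hook_tip","hook_handle"):print(n,[(d["xy"],round(d["score"],2)) for d in bot.place_of("side",n)])
w=bot.read_camera("wrist")
cv2.imwrite("pics/a6.png",np.hstack([cv2.resize(im[130:350,130:360],(418,400)),cv2.resize(w,(380,400))]))
E
```

```text
t: 22.3
eef_pos: [0.4531, -0.3153, 0.0148]
tool_rot: [-0.031, 0.031, -0.706, 0.706]
contact_force: [0.2, -0.5, 0.7]
gripper_width: 0.996
t: 23.13
eef_pos: [0.4534, -0.3155, 0.1962]
tool_rot: [-0.032, 0.03, -0.706, 0.707]
contact_force: [0.0, 0.4, -0.4]
gripper_width: 1.0
23.3333 [ 0.4522 -0.3148  0.1936] [-0.0755  0.0777 -0.4145] [0.5654 0.1815 0.3112]
pull_bar [([267.5, 212.0], 0.79)]
shelf_bowl_centre []
wet_bowl_centre [([333.9, 295.0], 0.81), ([287.0, 225.9], 0.6), ([307.9, 220.8], 0.55)]
lacquer_jar_centre [([267.0, 146.4], 0.78)]
black_cup_centre [([238.0, 149.1], 0.88)]
hook_tip [([174.2, 382.5], 0.92), ([274.0, 313.6], 0.63)]
hook_handle [([206.7, 318.0], 0.81), ([222.6, 395.9], 0.7)]
```

View pics/a6.png

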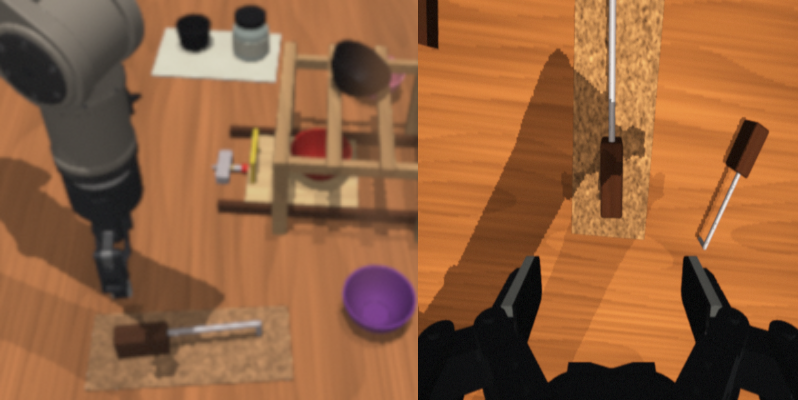

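The hook stands upright on the mat, the board rests on the buffer (247,170), the bowls, jar and cup are in place, and the hand is clear. I hand the job in.

```bash
python3 -c "
from station import bot
print(bot.hand_in())"
```

```text
the job is handed in; nothing more can be done
None
```

The board is drawn out onto the red buffer, the larger hook is back upright on its foot on the cork mat, and the job is handed in; no verdict was reported. It took about 23.5 s of the 67 s allowed.

- **Drawing:** The board dragged at about 5.3 N. The buffer made itself felt with the TCP at x ≈ 0.4625. I pressed until the pull read about 9.8 N, so roughly 4.5 N was on the buffer. It held there for more than a second.
- **Unhooking:** I moved the prong about 10 mm forward into slack, then lifted it straight up.
- **Last pictures:**
  - The board front is still at the buffer, and the bar was seen at the same place before and after I laid the hook down.
  - The hook stands on the mat, within about 2 mm of where it was picked up, going by the arm's position.
  - The wet bowl is on the board, the shelf bowl is on the rack, and the jar and cup look undisturbed. The hand touches nothing.

**Checks that failed or disagreed:**
- In the last side picture the network missed the shelf bowl, though I could see it in place.
- It placed the wet bowl poorly because the slats hide part of it.
- The force readings scatter by about 0.5 N, so the buffer load is uncertain by about 1 N.

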